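# Latch the hatch of a control enclosure with its wing knob

## Task

Close and latch the hatch of the grey control enclosure: swing it down, press it home against its sprung buffers and, while keeping it pressed, turn the wing knob a quarter turn clockwise to its stop so that the hidden tongue swings behind the frame edge and the hatch stays shut when you let go. Find the depth by feel and press gently (about 10 to 15 N at the knob is enough, never force the tongue or the hatch against the frame), and leave the tools and parts lying round it where they are.

Things in the scene. Friction and masses are not known exactly. Their poses are not given: they have to be found in the camera images.
- enclosure: Grey sheet-metal control enclosure, fixed to the worktop, 200 (x) x 240 (y) x 85 mm high, open at the top under a hatch. Origin: centre of its underside, on the worktop. Its x axis points from the front edge (where the hatch opens, nearer the robot) to the hinge edge; z is up. It stands turned by up to 0.4 rad.
- frame_edge (a point): Nominal middle of the top of the steel frame edge: a strip along the inside of the front top edge, 24 mm deep (x) and 14 mm thick, centred at enclosure x -86, its top at z 85 mm. The strip is adjustable: its true height is up to 6 mm higher or lower than this point and is not reported, so the depth at which the hatch is home must be felt.
- left_buffer (a point): Nominal tip of the left of two sprung round rubber buffers (12 mm wide) at enclosure x -86, y +95 and -95 mm, whose tips stand 7 mm above the frame strip. Together they push the hatch up with about 1 N per mm. Pushing the hatch home takes about 9 N at the knob; beyond home it is rigid.
- hinge_strip: The fixed steel hinge strip at the rear top edge; it carries the hatch and, through it, the wing knob. Origin on the hinge axis in the middle of its length: x +88, y 0, z 85 mm in the enclosure's frame, same axes. The hinge axis is its y axis. The hatch is a flat plate 4 mm thick, 240 mm wide, from 8 to 190 mm in front of the axis, its underside in the plane through the axis.
- hatch (a joint): Hatch angle, rad: 0 = level, grows as the front edge rises. Starts at 0.35 to 0.75; a stiff hinge (0.25 N m friction) holds it where it is left. Home on the frame edge it reads -0.035 to +0.035, differing by unit. Let go unlatched it springs up some mm; latched it rests up to about 2 mm above home, held by the tongue. The tongue passes under the edge only within 2 mm of home.
- hatch_edge (a point): Point on the hatch's top face near its front edge, 165 mm from the hinge axis, in the middle of the width; x points along the hatch to the hinge, z out of its top face. The top face to the left and right of the knob is bare, a place to push down on.
- wing_knob (a joint): Wing knob angle, rad: 0 = open (wing parallel to the front edge), 1.571 = latched (wing at right angles to it); grows clockwise seen from above, with a stop at each end. Starts at 0 to 0.3; needs about 0.05 N m. If the hatch is more than 2 mm above home, the tongue strikes the side of the frame strip at about 0.4 rad and jams.
- knob_grip (a point): Grip point on the knob's axis, 22.5 mm above the hatch's top face, 142 mm in front of the hinge axis, mid-width. The black wing is 44 mm long, 10 thick and stands 10.5 to 32.5 mm above the top face, on a 30 mm round foot. y runs along the wing, z is the turning axis, pointing out of the hatch; it turns with the knob.
- tongue_tip (a point): Tip of the hidden steel tongue under the hatch, 35 mm from the knob's axis along knob_grip's -y axis; it turns with the knob. The tongue is 14 mm wide and 3 mm thick; its top is 16 mm below the hatch's underside, so at home it passes 2 mm below the frame strip.
- motor_1: Bystander: small grey gear motor, 44x58x24 mm, left of the enclosure; origin at the centre of its underside.
- solder_reel: Bystander: small blue solder reel, 53x53x32 mm, right of the enclosure; origin at the centre of its underside.
- side_cutter: Bystander: side cutters with red grips, 48x129x11 mm, lying in front of the enclosure; origin at the centre of its underside.
- screwdriver_1: Bystander: red and black screwdriver, 27x201x28 mm, lying at the right; origin at the centre of its underside.
- code_puck: Bystander: small white rounded box with one round button, 34x60x18 mm, right of the enclosure; origin at the centre of its underside.

How it is judged:
By the outcome, as a careful person would: the job done as asked, in the order asked, and still so for the second after the job is handed in, with the robot touching nothing.
It also fails if it takes over 48 s, if anything falls off the work surface, if the arm or the gripper's body presses on something with over 40 N, if the wrist force passes 120 N, or if a joint passes its speed limit or range.

## Robot

A 6-joint arm with a two-finger parallel gripper is mounted at the origin on a cart in front of the work surface, level with it; the furniture and walls round the work are solid. World frame = base frame: x ahead of the robot, y to its left, z up, the work surface at z = 0. Lengths are in mm, angles in rad, forces in N, time in s.
With the tool pointing down it reaches from about 300 to 775 mm from the base axis. Payload 14.6 kg.
Tool frame: the origin (TCP) lies on the centre line of the jaws, within the pads' length; the fingertips stand 19 mm ahead of it and the grasp point (between the pads) is the TCP (bot.tip_reach is the distance from the TCP to the fingertips, in mm); z points along the fingers, y is the line along which they close (so a half turn about z gives the same grasp; the last joint's range is limited). The gripper opens to 85 mm and grips with 20 to 120 N. Pads are 22 mm wide; open, the fingers measure 114 mm over their backs; the gripper's body (76 mm by 85 mm) begins 54 mm behind the grasp point. The pads swing forward as they close: fully open they stand 13 mm farther back than shut.
Start: joints at [1.23, 0.3, 1.521, -0, 1.321, -0.067], TCP at [148.713, 529.504, 250.281] pointing down, gripper open.
Joint ranges: [-3.03, 3.03], [-0.79, 2.21], [0.23, 2.52], [-1.04, 4.18], [0, 3.07], [-2.55, 2.55]. Speed limits (rad/s): [2.22, 2.22, 2.57, 3.14, 3.14, 3.14].

## Interface

Orientations are given as a unit quaternion [w, x, y, z].
In Python, from rig import bot gives the robot as it stands. Calls block until the motion is done:
- bot.move_to(position, orientation): joint-space move of the TCP to a pose.
- bot.servo_line(position, attitude=None, speed=150, until_force=None): straight line of the TCP; attitude=None keeps the orientation; speed is the mean speed in mm/s. With until_force (N) it stops when the force on the tool has changed by that much, and returns True; else False.
- bot.move_joints(angles): joint-space move.
- bot.move_gripper(opening, grip_force=None): finger opening in mm; grip_force is the grip in N (None keeps the last); returns when the fingers have stopped.
- bot.dwell(seconds).
- bot.ik(position, orientation): joint angles nearest the present ones, or None.
- bot.read_state(): the state.
- bot.read_camera(name): name is "scene" or "top" or "wrist"; returns a dict with "image" (400x640x3 uint8, blue, green, red), "depth" (400x640 float32, mm along the optical axis (not along the pixel's ray), 0 where there is no reading), "fovy" (degrees; the focal length in pixels is half the picture's height over the tangent of half this angle, whatever the lens; pixels are square), "cx", "cy" (the principal point, pixels), "k1" (the pictures are not rectified: a ray, as slopes to the right and down, at radius r is drawn at 1 + k1 r^2 times it, then the intrinsics apply), "eye" and "attitude" of the camera in the world; the wrist camera has in their place "mount" (4x4, takes a point from camera to tool coordinates, whose origin is the TCP and whose axes are the flange's). Camera axes: x right, y down, z forward; pixel columns grow to the right and rows downward; lengths in mm; the calibration is good to about 2 mm. A picture is of the moment at which its call begins: read the wrist's pose just before it.
A pose or a line that the arm cannot do raises bot.MotionError and nothing moves.
- bot.finish_job(): hands the job in; it is judged then, once.
The state is a dict: "clock": time; "joint_positions": joint angles; "qvel": joint speeds; "effort": joint torques, N m; "ee_pos": TCP position; "tool_rot": TCP orientation; "ft_force": force on the tool from outside, world axes, zero at the start; "moment": the same for the moment, N m; "grip_width": finger opening in mm; "grip_force": force on a finger pad.
Only numpy, scipy, OpenCV 4.12 (cv2) and the standard library are available. Lean on these libraries where they do the work, as an engineer would, in place of code of your own. Each camera call takes 0.05 s, during which the arm holds its last target. There are 200 camera calls.

## Working session

There is one attempt and no reset: what is moved stays moved. The work goes in short steps, each a Python script; the robot and the scene stay as the last script left them, time stands still between calls to the robot, and variables do not carry over. Pictures are saved under pics/ and viewed, at most 10 in all, crops included, and the job is handed in when it is done.

```bash
ls; mkdir -p pics
cat > h.py <<'E'
import numpy as np, cv2
from scipy.spatial.transform import Rotation as R
from rig import bot
def rot(q): return R.from_quat([q[1],q[2],q[3],q[0]])
def quat(r):
    q=r.as_quat(); return [q[3],q[0],q[1],q[2]]
def pts(c, u, v, d=None):
    f=200/np.tan(np.radians(c["fovy"])/2)
    u=np.asarray(u,float);v=np.asarray(v,float)
    K=np.array([[f,0,c["cx"]],[0,f,c["cy"]],[0,0,1]])
    p=cv2.undistortPoints(np.stack([u,v],-1).reshape(-1,1,2),K,np.array([c["k1"],0,0,0.])).reshape(-1,2)
    ray=np.c_[p,np.ones(len(p))]
    if d is not None: ray=ray*np.asarray(d).reshape(-1,1)
    return ray
def world(c,u,v,d):
    a=c["attitude"]; a=np.asarray(a)
    M=rot(a).as_matrix() if a.size==4 else a
    return pts(c,u,v,d)@M.T+np.asarray(c["eye"])
E
python3 - <<'E'
from h import *
for n in("top","scene"):
    c=bot.read_camera(n); cv2.imwrite(f"pics/{n}.png",c["image"]); np.save(n,c,allow_pickle=True)
    print(n,{k:c[k] for k in c if k not in("image","depth")})
print(bot.read_state())
E
```

```text
pics
top {'fovy': 56.86182692199686, 'cx': 318.41579786927406, 'cy': 197.2851240472976, 'k1': -0.057731971533619246, 'eye': array([ 343.63543245,  -47.92068248, 1128.3849034 ]), 'attitude': array([ 0.07381244, -0.70133923,  0.70675252, -0.05635496])}
scene {'fovy': 48.674822454690656, 'cx': 319.4015902303614, 'cy': 204.87258444851523, 'k1': 0.036118228428732684, 'eye': array([-291.26534379,  509.5637289 , 1328.06660232]), 'attitude': array([ 0.1566635 , -0.46475184,  0.82130746, -0.29140407])}
{'clock': 0.1, 'joint_positions': array([ 1.23042126e+00,  3.00449784e-01,  1.52149170e+00, -4.33096280e-06,
        1.32072600e+00, -6.65976634e-02]), 'qvel': array([ 0.00043808,  0.00049327, -0.00122337,  0.0006355 , -0.00059231,
        0.00034905]), 'effort': array([ 2.11327773e-03, -5.44376349e+01, -3.62377918e+01, -1.06371667e-05,
        3.00960550e-03, -2.09009215e-06]), 'ee_pos': array([148.64440082, 529.34130248, 249.7708138 ]), 'tool_rot': array([-1.06549176e-04,  1.36461035e-01,  9.90645293e-01, -5.26752083e-04]), 'ft_force': array([-0.03371672, -1.23477876, -0.14036937]), 'moment': array([0.00537752, 0.00398567, 0.02982632]), 'grip_force': 0.0, 'grip_width': 85.4493600025095}
```

View pics/top.png

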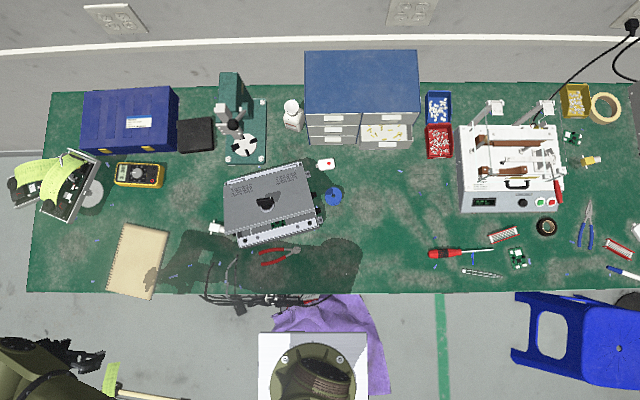

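View pics/scene.png

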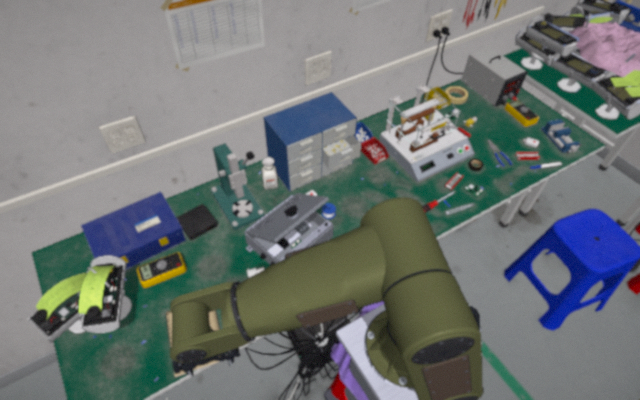

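The top view shows the enclosure at about (268,203), with the hinge edge up at the rear and the black wing knob at (266,203). The scene view shows the hatch open at about (290,215). Next I'll fit the hatch plane from the depth image.

Run:
```python
from h import *
c=np.load("top.npy",allow_pickle=True).item()
vv,uu=np.mgrid[150:260,205:350]
d=c["depth"][vv,uu]; P=world(c,uu.ravel(),vv.ravel(),d.ravel()).reshape(*d.shape,3)
print("table z",np.median(P[80:100,110:140,2]), "d0",(d==0).mean())
for r in range(5,100,6): print(150+r,' '.join('%4d'%P[r,k,2] for k in range(5,140,6)))
im=c["image"][150:260,205:350]
cv2.imwrite("pics/topz.png",cv2.resize(im,None,fx=5,fy=5,interpolation=cv2.INTER_CUBIC))
def fit(u0,u1,v0,v1):
    m=(uu>=u0)&(uu<=u1)&(vv>=v0)&(vv<=v1)&(d>0)
    g=P[m]; 
    for _ in range(5):
        A=np.c_[g[:,:2],np.ones(len(g))]; s=np.linalg.lstsq(A,g[:,2],rcond=None)[0]; r=np.abs(A@s-g[:,2]); g=g[r<max(2.5*np.median(r),1)]
    return s,len(g),m.sum(),np.median(r)
print(fit(232,300,180,222))
print(P[203-150,266-205])
```

```text
table z -0.29580988979159883 d0 0.003322884012539185
155    0    4    1   20   21   32   33   19   21   20    3    0    0    0    1    0    2   -1    1    0    0   -3    0
161   -2    0    0   25   21   21   19   20   21   15   -2    0    0   -2    0    2    0   -2   15   17   14    0    0
167    0   -4    2   -2   -2   -1    2    1    0   -1    1    1   76   91   95   97   -4    1   14   15   13    3    0
173    1    0    0   -1    1   -1   -1    0   76   77   73   96   96  104  106  114    0    3    0    1   -2    0    1
179   -1    0    0   -1   78   90   76   95  100  104  106  113  114  117  123  126  131    1    2   -1    1    0   -2
185    0    0    1   94   98  103  107  110  112  117  122  126  129  133  136  139  143    1   -1    0   -1    0    1
191    0    1    3  105  112  115  124  126  128  134  132  136  140  151  150  151  159    1   -1   -1   31   31    0
197    1    2    1  126  128  130  136  140  141  147  196  151  159  157  163  166  172   44    6   -1   29   30    0
203    0   -1    3  137  141  143  151  151  188  188  186  162  167  172  176  179  185  186  
[... 312 characters left out ...]
192  191  186   11    2    0    0   84   80    2   -2    3    2    1
227   23   22   19  187  192  194  195  189    6    6    6   10   81   83   79   82   80   73   51    0    6    0    2
233   -2    0   -1  191   41   19    5 1128   80   83   82   81   83   83   64   17    1    0    3    0   -3    0    0
239   -1    0   -2    0    0   81   86   82   83   85   65   38    0    0    0    0   -2   -1    0   -1    1    0    0
245    3   -5    0    0   -2   80   72   52    5    0    1   -1    2    4   -2    1   -3    1    0    4    2    0    0
(array([-6.71052174e-01, -1.77969087e-01,  5.23063480e+02]), 2133, np.int64(2956), np.float64(0.8465678285093929))
[505.18965769 110.88098961 189.18986315]
```

View pics/topz.png

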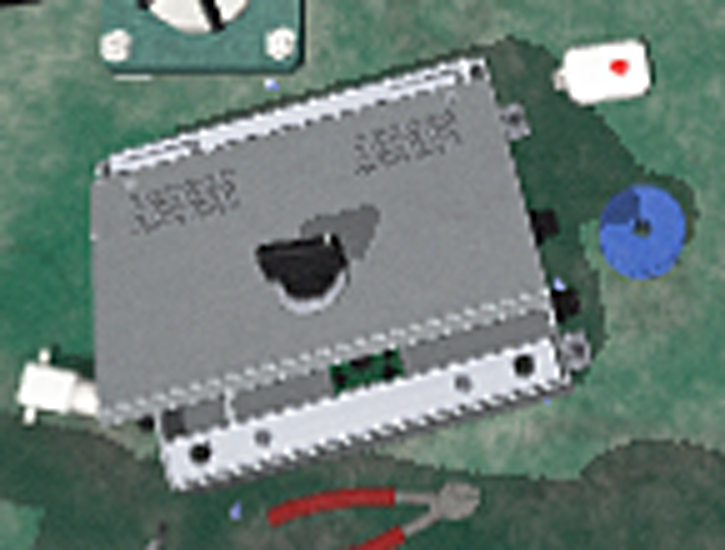

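The hatch plane comes out at about 0.61 rad open, with the enclosure yawed about 0.26 rad. The zoom shows the knob near top-image (265,203) and the frame strip running from (240,245) to (316,223). Next I'll work out the lateral centre and check the sizes.

Run:
```python
from h import *
c=np.load("top.npy",allow_pickle=True).item()
vv,uu=np.mgrid[150:260,205:350]
d=c["depth"][vv,uu]; P=world(c,uu.ravel(),vv.ravel(),d.ravel()).reshape(*d.shape,3)
s=np.array([-6.71052174e-01,-1.77969087e-01,5.23063480e+02])
yaw=np.arctan2(-s[1],-s[0]); th=np.arctan(np.hypot(s[0],s[1])); ex=np.array([np.cos(yaw),np.sin(yaw)]); ey=np.array([-ex[1],ex[0]])
print("yaw",yaw,"th",th)
X=P[...,:2]@ex; Y=P[...,:2]@ey; g=np.hypot(s[0],s[1])
xh=(s[2]-85-4/np.cos(th))/g   # z = c - g*X
print("hinge X",xh)
on=np.abs(P[...,:2]@s[:2]+s[2]-P[...,2])<4; on&=(P[...,2]>95)&(d>0)
dist=(xh-X)/np.cos(th)
print("hatch dist range",np.percentile(dist[on],[.5,99.5]),"Y",np.percentile(Y[on],[.5,1,99,99.5]),on.sum())
st=(np.abs(P[...,2]-83)<6)&(xh-X>145)&(xh-X<205)&(np.abs(Y)<400)
print("strip Y",np.percentile(Y[st],[1,99]),"X from hinge",np.percentile(xh-X[st],[1,50,99]),"z",np.median(P[st][:,2]))
# strip line direction
pts_=P[st][:,:2].astype(np.float32); print("strip yaw",np.degrees(cv2.minAreaRect(pts_)[2]) , cv2.minAreaRect(pts_))
hgt=(P[...,2]-(P[...,:2]@s[:2]+s[2]))*np.cos(th)
k=(hgt>14)&(dist>80)&(dist<190)&on.any()&(d>0)&(P[...,2]<230)
q=np.c_[dist[k],Y[k],hgt[k]]; print("knob",k.sum(),np.median(q,0),q.min(0),q.max(0), cv2.minAreaRect(q[:,:2].astype(np.float32)))
print(bot.tip_reach)
```

```text
yaw 0.2592410217139299 th 0.6068569338696067
hinge X 623.973468930156
hatch dist range [  9.90429726 189.25851026] Y [-139.22379472 -138.03714213   97.72963468   98.93753254] 3774
strip Y [-131.86315537   91.49637044] X from hinge [162.52857289 174.71109541 186.36080748] z 82.69416777294373
strip yaw 856.9901189355363 ((439.4944763183594, 95.96426391601562), (24.63422966003418, 228.25201416015625), 14.95729923248291)
knob 118 [124.9682262  -20.67403569  27.65061471] [111.36549896 -41.85751714  14.13002586] [138.68133318   0.93151874  34.70767966] ((123.87696075439453, -20.30379867553711), (20.95171546936035, 44.48303985595703), 13.726035118103027)
19.0
```

The sizes agree with the task: hatch from 10 to 189 mm, strip 174 mm from the axis, and the knob at about 143 mm once its height is allowed for. The hinge is at X=624, Y=-20 in axes rotated by 0.26 rad. Next I'll push the hatch down with closed fingertips beside the knob.

```bash
cat >> h.py <<'E'
YAW=0.2598; XH,YH=624.0,-20.3
ex=np.array([np.cos(YAW),np.sin(YAW),0]); ey=np.array([-ex[1],ex[0],0]); ez=np.array([0,0,1.])
H=XH*ex+YH*ey+85*ez
def hp(r,y,h,th):  # point on hatch: r ahead of axis, lateral y, h above top face
    return H+y*ey+ (-r*np.cos(th)-(h+4)*np.sin(th))*ex*1 + (r*np.sin(th)+(h+4)*np.cos(th))*ez if False else \
      H+y*ey-r*(np.cos(th)*ex-np.sin(th)*ez)+(h+4)*(np.sin(th)*ex+np.cos(th)*ez)
def down(phi,sgn,th=0):  # jaws close across the wing at knob angle phi (clockwise); th tilts with the hatch
    y=sgn*(np.cos(phi)*ex-np.sin(phi)*ey); z=-ez; x=np.cross(y,z)
    r=R.from_matrix(np.c_[x,y,z])
    return quat(R.from_rotvec(ey*th)*r)
def st(): s=bot.read_state(); return s["clock"],s["ee_pos"].round(1),s["ft_force"].round(1),s["moment"].round(2),round(s["grip_width"],1)
E
python3 - <<'E'
from h import *
for sg in(1,-1):
    for phi in(0,.3,1.6,1.75):
        q=bot.ik(hp(142,0,32,0.04),down(phi,sg)); print(sg,phi,None if q is None else q[[0,5]] if hasattr(q,'shape') else q)
E
```

```text
1 0 [ 0.14214837 -0.11765163]
1 0.3 [0.14214837 0.18234837]
1 1.6 [0.14214837 1.48234837]
1 1.75 [0.14214837 1.63234837]
-1 0 None
-1 0.3 None
-1 1.6 [ 0.14214837 -1.65924428]
-1 1.75 [ 0.14214837 -1.50924428]
```

Run:
```python
from h import *
q=down(0,1); T=19*ez
bot.move_gripper(0)
bot.move_to(hp(155,-52,0,0.61)+T+45*ez,q)
print(st())
for th in [0.62,0.52,0.42,0.32,0.22,0.13,0.075]:
    # tip held so that its front edge follows the plate
    hit=bot.servo_line(hp(155,-52,0,th)+T+8*np.tan(th)*ez,speed=90,until_force=12)
    print(th,hit,st())
    if hit: break
bot.servo_line(bot.read_state()["ee_pos"]+[0,0,70],speed=200)
bot.move_gripper(50)
# look at the knob from above
bot.move_to(hp(142,0,130,0.07),q)
s=bot.read_state(); w=bot.read_camera("wrist"); w["ee"]=s["ee_pos"]; w["q"]=s["tool_rot"]
np.save("w",w,allow_pickle=True); cv2.imwrite("pics/w.png",w["image"])
print(st(),w["mount"],w["fovy"])
```

```text
(2.975, array([501. ,  59.1, 241.1]), array([-0.5,  0.9,  0.1]), array([-0.  , -0.04,  0.01]), -0.2)
0.62 False (3.55, array([502.1,  58.8, 203.3]), array([ 0.6,  0.9, -0.1]), array([-0.04,  0.02, -0.05]), 0.6)
0.52 False (3.8833, array([493.6,  56.4, 189.4]), array([ 0.6,  0.3, -0.6]), array([ 0.02, -0.  , -0.03]), 0.2)
0.42 False (4.2167, array([486.5,  54.5, 174.6]), array([-0. ,  0.2,  0.6]), array([0.01, 0.  , 0.04]), 0.1)
0.32 False (4.55, array([480.7,  53. , 159.4]), array([ 0.2, -0.2, -0.5]), array([ 0.03, -0.01, -0.07]), -0.3)
0.22 False (4.8833, array([476.4,  51.8, 143.7]), array([0.6, 0.4, 0. ]), array([-0.02,  0.05,  0.01]), 0.3)
0.13 False (5.2, array([473.6,  51.1, 129.2]), array([ 0.1,  0.6, -0.1]), array([-0.  ,  0.02, -0.04]), -0.1)
0.075 False (5.45, array([472.5,  50.8, 120.2]), array([-0. ,  0.2,  0.7]), array([-0.03, -0.03,  0.03]), 0.0)
(6.9083, array([480.2, 106.7, 228.2]), array([ 1.1, -0.7, -0.7]), array([-0.03,  0.03, -0.01]), 50.4) [[-3.91211400e-04 -9.65959519e-01 -2.58692975e-01  6.53336474e+01]
 [ 9.99999660e-01 -1.90004565e-04 -8.02783877e-04 -1.17769878e-01]
 [ 7.26303881e-04 -2.58693201e-01  9.65959264e-01 -1.22402087e+02]
 [ 0.00000000e+00  0.00000000e+00  0.00000000e+00  1.00000000e+00]] 70.43982152517835
```

View pics/w.png

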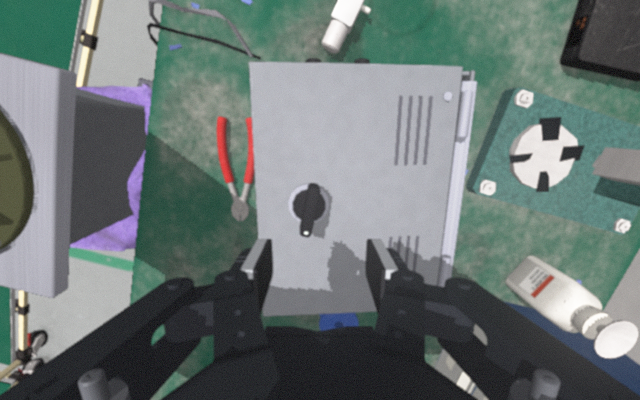

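The wrist view shows the hatch swung down. The wing runs from (312,186) to (306,234), with its foot centred near (309,205). Now I'll locate the knob from depth.

Run:
```python
from h import *
w=np.load("w.npy",allow_pickle=True).item()
vv,uu=np.mgrid[70:260,255:455]; d=w["depth"][vv,uu]
C=pts(w,uu.ravel(),vv.ravel(),d.ravel()); M=w["mount"]
P=((C@M[:3,:3].T+M[:3,3])@rot(w["q"]).as_matrix().T+w["ee"])
X=-(P-H)@ex; Y=(P-H)@ey; Z=P[:,2]-85; ok=d.ravel()>0
m=ok&(X>20)&(X<185)&(Y>-5)&(Y<115)&(np.abs(Y)>30); m&=np.abs(Z-X*.06)<25
for _ in range(4):
    A=np.c_[X[m],Y[m],np.ones(m.sum())]; s=np.linalg.lstsq(A,Z[m],rcond=None)[0]
    r=s[0]*X+s[1]*Y+s[2]-Z; m&=np.abs(r)<3
print("plane",s,m.sum())
th=np.arctan(s[0]); h=-r*np.cos(th)
for lo in(16,26):
    k=ok&(h>lo)&(h<40)&(X>100)&(X<185)&(np.abs(Y)<35)
    al=X*np.cos(th)+Z*np.sin(th)
    print(lo,k.sum(),"r,y,h",np.median(np.c_[al,Y,h][k],0),np.percentile(h[k],98),cv2.minAreaRect(np.c_[al,Y][k].astype(np.float32)))
```

```text
plane [ 7.02815782e-02 -1.01833283e-03  2.87942236e+00] 18726
16 688 r,y,h [143.06392601   1.7395043   31.8424753 ] 33.48954763949696 ((142.7656707763672, -0.25302696228027344), (10.106491088867188, 43.62925720214844), 11.742077827453613)
26 626 r,y,h [142.97986436   1.03421031  31.97674974] 33.501796383831476 ((142.75735473632812, -0.2547645568847656), (10.088284492492676, 43.62943649291992), 11.738280296325684)
```

The hatch is at 0.070 rad with the knob at r=143 and y=0, and the wing is at φ=0.205. Its measured size is 10 x 44 mm and 32 mm high, which matches. I'll grip it and press home in small arc steps.

```bash
cat >> h.py <<'E'
RK,YK,HK=142.8,-0.2,31.0
def kp(th,phi): return hp(RK,YK,HK,th),down(phi,1,th)
E
python3 - <<'E'
from h import *
import json
phi,th=0.205,0.070
p,q=kp(th,phi)
n=R.from_rotvec(ey*th).apply(ez)
bot.move_to(p+45*n,q); bot.move_gripper(40)
print(bot.servo_line(p,q,speed=80,until_force=8),st())
bot.move_gripper(5,grip_force=60)
s0=st(); print("gripped",s0); f0=s0[2][2]
F=[]
while th>-0.06:
    th-=0.003
    p,q=kp(th,phi); bot.servo_line(p,q,speed=8)
    f=np.mean([bot.read_state()["ft_force"] for _ in range(3)],0); s=st(); F.append(f[2])
    print(round(th,4),f.round(1),s[1][2],s[3],s[0])
    if f[2]-0>13: break
json.dump([th,phi],open("s.json","w"))
E
```

```text
False (8.2083, array([473.2, 104.6, 130.2]), array([-0.6,  0.5, -0.5]), array([ 0.01, -0.04, -0.01]), 39.6)
gripped (8.5833, array([473.4, 104.6, 130.2]), array([ 3.1,  1.2, -0.3]), array([ 0.03, -0.64, -0.01]), 8.6)
0.067 [ 5.4  0.2 -1.2] 129.6 [ 0.11 -0.96 -0.01] 8.8333
0.064 [ 5.6  0.8 -1.4] 129.2 [ 0.14 -1.06  0.01] 9.0833
0.061 [ 5.4  1.2 -1.2] 128.7 [ 0.11 -1.11 -0.02] 9.3333
0.058 [ 6.4  1.1 -2.7] 128.3 [ 0.2  -1.1   0.01] 9.5833
0.055 [ 5.5  0.7 -1.6] 127.9 [ 0.1  -1.1  -0.01] 9.8333
0.052 [ 6.4  1.  -1.5] 127.4 [ 0.13 -1.1   0.02] 10.0833
0.049 [ 4.8  0.  -2.1] 127.0 [ 0.15 -1.06 -0.04] 10.3333
0.046 [ 5.3  0.3 -1.9] 126.6 [ 0.12 -1.05  0.  ] 10.5833
0.043 [ 5.5  0.  -2. ] 126.2 [ 0.15 -1.07 -0.04] 10.8333
0.04 [ 6.   0.3 -1.4] 125.7 [ 0.18 -1.08  0.04] 11.0833
0.037 [ 5.5  0.3 -2. ] 125.3 [ 0.17 -1.06  0.03] 11.3333
0.034 [ 6.1  0.5 -1.6] 124.9 [ 0.15 -1.08  0.03] 11.5833
0.031 [ 5.5  0.5 -1.6] 124.5 [ 0.1  -1.06 -0.05] 11.8333
0.028 [ 5.9  0.  -1.3] 124.1 [ 0.11 -1.07 -0.03] 12.0833
0.025 [ 6.2 -0.1 -1.7] 123.7 [ 0.19 -1.07  0.02] 12.3333
0.022 [ 5.9  0.6 -0.1] 123.3 [ 0.15 -1.07 -0.02] 12.5833
0.019 [5.4 0.3 0.1] 123.0 [ 0.1  -1.06 -0.07] 12.8333
0.016 [6.4 0.9 0.9] 122.5 [ 0.14 -0.93 -0.04] 13.0833
0.013 [ 6.8 -0.1  1.7] 122.1 [ 0.12 -1.01 -0.02] 13.3333
0.01 [5.7 0.6 1.9] 121.7 [ 0.11 -1.01 -0.  ] 13.5833
0.007 [5.4 0.3 2.2] 121.3 [ 0.09 -1.   -0.01] 13.8333
0.004 [5.4 0.3 3.9] 120.9 [ 0.08 -0.97 -0.03] 14.0833
0.001 [ 5.3 -0.2  3.8] 120.5 [ 0.12 -0.98 -0.01] 14.3333
-0.002 [5.7 0.5 4. ] 120.1 [ 0.13 -0.93 -0.04] 14.5833
-0.005 [5.3 0.4 4.8] 119.7 [ 0.01 -0.9  -0.03] 14.8333
-0.008 [ 5.7 -0.3  4.9] 119.3 [ 0.07 -0.88 -0.01] 15.0833
-0.011 [ 3.8 -0.3  9.6] 119.1 [ 0.01 -0.57 -0.02] 15.3333
-0.014 [ 1.6  0.1 13.9] 119.1 [ 0.   -0.15 -0.04] 15.5833
```

There's a clear knee at θ≈-0.0095, about 6 mm after the buffers first touched, so the hatch is home. I'll hold the force and turn.

Run:
```python
from h import *
import json
th,phi=json.load(open("s.json"))
while phi<1.62:
    phi=min(phi+0.12 if phi<1.4 else phi+0.04,1.63)
    p,q=kp(th,phi); bot.servo_line(p,q,speed=15)
    f=np.mean([bot.read_state()["ft_force"] for _ in range(4)],0); s=st()
    y=rot(bot.read_state()["tool_rot"]).as_matrix()[:,1]; act=np.arctan2(-y@ey,y@ex)
    print(round(phi,3),round(act,3),round(th,4),f.round(1),s[1][2],s[3],s[0],s[4])
    if abs(s[3][2])>0.5 or f[2]>22: print("STOP");break
    if f[2]<11.5: th-=0.0015
    elif f[2]>15: th+=0.001
json.dump([th,phi],open("s.json","w"))
```

```text
0.325 0.326 -0.014 [ 1.3 -0.4 14.7] 119.1 [-0.05 -0.18 -0.03] 15.85 9.1
0.445 0.446 -0.014 [ 0.7 -1.  14.2] 119.1 [-0.02 -0.24 -0.04] 16.1167 8.5
0.565 0.566 -0.014 [ 1.9  0.7 13.8] 119.1 [-0.02 -0.28 -0.02] 16.3833 8.6
0.685 0.686 -0.014 [ 3.4 -0.1 13.4] 119.1 [-0.06 -0.36 -0.08] 16.65 9.0
0.805 0.806 -0.014 [ 3.4 -0.9 13.6] 119.1 [ 0.03 -0.37 -0.05] 16.9167 9.0
0.925 0.926 -0.014 [ 2.7  0.1 13.4] 119.1 [-0.08 -0.39 -0.07] 17.1833 8.3
1.045 1.046 -0.014 [ 4.1 -0.2 13.7] 119.1 [-0.04 -0.43 -0.03] 17.45 8.3
1.165 1.166 -0.014 [ 3.6 -0.9 11.6] 119.1 [-0.14 -0.58 -0.09] 17.7167 8.8
1.285 1.286 -0.014 [ 3.2 -1.2 13.7] 119.1 [-0.14 -0.58 -0.01] 17.9833 8.7
1.405 1.406 -0.014 [ 3.4 -1.2 12.6] 119.1 [-0.2  -0.64 -0.02] 18.25 8.6
1.445 1.445 -0.014 [ 4.7 -0.8 12.5] 119.1 [-0.18 -0.66 -0.02] 18.5 8.6
1.485 1.485 -0.014 [ 3.7 -1.9 12.8] 119.1 [-0.23 -0.61 -0.05] 18.75 8.8
1.525 1.525 -0.014 [ 3.8 -1.8 11.6] 119.1 [-0.24 -0.66 -0.07] 19.0 8.7
1.565 1.565 -0.014 [ 4.4 -1.1 12. ] 119.1 [-0.27 -0.66 -0.02] 19.25 8.6
1.605 1.604 -0.014 [ 4.7 -1.4 12.8] 119.1 [-0.3  -0.65  0.67] 19.5 8.3
STOP
```

The torque jumped at φ≈1.6, so the knob is on its stop. I'll ease the torque, release, retreat and check.

Run:
```python
from h import *
th=-0.014; p,q=kp(th,1.58); bot.servo_line(p,q,speed=15); print(st())
bot.move_gripper(40); print(st())
bot.servo_line(p+[0,0,100],q,speed=120)
bot.move_to(hp(142,0,130,0)+0*ez,down(0,1)); bot.dwell(.3)
s=bot.read_state(); w=bot.read_camera("wrist"); w["ee"]=s["ee_pos"]; w["q"]=s["tool_rot"]; cv2.imwrite("pics/w2.png",w["image"])
vv,uu=np.mgrid[70:260,255:455]; d=w["depth"][vv,uu]
C=pts(w,uu.ravel(),vv.ravel(),d.ravel()); M=w["mount"]
P=((C@M[:3,:3].T+M[:3,3])@rot(w["q"]).as_matrix().T+w["ee"])
X=-(P-H)@ex; Y=(P-H)@ey; Z=P[:,2]-85; ok=d.ravel()>0
m=ok&(X>20)&(X<185)&(Y<115)&(Y>30)&(np.abs(Z-4)<15)
for _ in range(4):
    A=np.c_[X[m],Y[m],np.ones(m.sum())]; s=np.linalg.lstsq(A,Z[m],rcond=None)[0]
    r=s[0]*X+s[1]*Y+s[2]-Z; m&=np.abs(r)<3
k=ok&(-r>26)&(-r<40)&(X>100)&(X<185)&(np.abs(Y)<35)
print("plane",s,cv2.minAreaRect(np.c_[X,Y][k].astype(np.float32)),st())
```

```text
(19.75, array([470.6, 103.6, 119.1]), array([ 5.6, -1.8, 12.6]), array([-0.23, -0.65,  0.19]), 8.3)
(20.1583, array([469.3, 103.6, 117.6]), array([-0.3, -0.4,  1.2]), array([0.04, 0.03, 0.02]), 40.0)
plane [ 8.20325492e-04 -1.09637111e-03  2.92470028e+00] ((142.94541931152344, -0.2821478843688965), (42.754329681396484, 9.898039817810059), 0.6380151510238647) (22.9, array([471. , 104.2, 219. ]), array([ 0.2, -1. ,  0.7]), array([0.01, 0.03, 0.03]), 40.3)
```

View pics/w2.png

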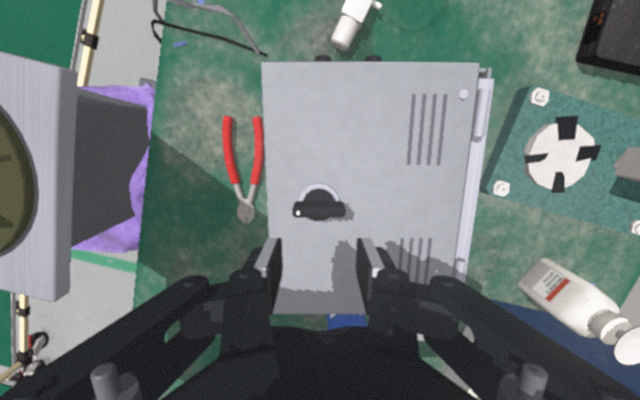

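The hatch is shut, resting about 1.5 mm above home on its tongue. The wing, from (294,209) to (345,210), is at right angles to the front edge, and the bystanders in view are where they were.

```bash
python3 -c "
from rig import bot
print(bot.finish_job())"
```

```text
the job is handed in; nothing more can be done
None
```

The hatch is closed and latched: I felt home at about -0.0095 rad, pressed with about 12–15 N while turning the knob clockwise to its stop, and after release it stayed shut about 1.5 mm above home; the job was handed in shortly after 22.9 s on the robot's clock.

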